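# Clip a glass scale on the measuring stage and set a straightedge against it

### The arm

A 7-joint arm with a two-finger parallel gripper is mounted at the origin on a cart in front of the work surface, level with it; the furniture and walls round the work are solid. World frame = base frame: x ahead of the robot, y to its left, z up, the work surface at z = 0. Lengths are in m, angles in degrees, forces in N, time in s.
With the tool pointing down it reaches from about 0.425 to 0.875 m from the base axis. Payload 4.7 kg.
Tool frame: the origin (TCP) lies at the very end of the fingers, on their centre line; the grasp point (between the pads) lies 19 mm behind it; z points along the fingers, y is the line along which they close (so a half turn about z gives the same grasp; the last joint's range is limited). The gripper opens to 87 mm and grips with 3 to 60 N. Pads are 19 mm wide; open, the fingers measure 117 mm over their backs; the gripper's body (75 mm by 190 mm) begins 51 mm behind the grasp point.
Start: joints at [68.875, 18.392, -4.016, 83.108, 1.295, 78.541, -3.26], TCP at [0.243, -0.603, 0.223] pointing down, gripper open.
Joint ranges: [-163.93, 163.93], [-17.29, 119.83], [-79.2, 71.16], [3.27, 140.29], [-89.18, 269.18], [5.43, 117.66], [-154.24, 154.24]. Speed limits (degrees/s): [147.25, 147.25, 180, 180, 180, 180, 180].

### API

Orientations are given as [roll, pitch, yaw] about the fixed x, y, z axes, in that order (R = Rz(yaw) Ry(pitch) Rx(roll)).
In Python, from cell import get_obs, read_camera, sign_off, silhouettes gives the robot as it stands.
- The arm moves only by the tool play_rows, never from a script. Its argument "steps" is a list that holds one entry, the list of rows, each a list of 7 numbers: the shift along the tool's x, y, z in m, then the turn, a rotation vector about the tool's x, y, z in rad, then the finger opening in m, from 0 to 0.087. A call has 1 to 12 rows; each row shifts and turns the commanded pose from where the row before left it, along the tool's axes as they then stand; what a row does not reach is not made up. A row lasts 1/10 s, in which the tool goes at most 50 mm and 8.59 degrees, less where a joint would pass 70% of its speed; a pose out of reach is approached as far as the arm can. A call is refused whole if a number of a shift passes 0.05 or a number of a turn 0.15, either way. A call with a gripper value outside its range is refused whole. The fingers move at their own pace and stop on an object; "force" is the grip in N (left out, the last holds). Time passes only in rows, so rows that do not move let the fingers close. It gives the time, the measured TCP pose, the force, the opening and the grip force at its end, in the units of the state.
- get_obs(): the state, without advancing time (a new reading comes with each control period).
- read_camera(name): name is "scene" or "side" or "wrist"; returns a dict with "frame" (480x640x3 uint8, red, green, blue), "intrinsics" (3x3 intrinsics, pixels), "k1" (the pictures are not rectified: a ray, as slopes to the right and down, at radius r is drawn at 1 + k1 r^2 times it, then the intrinsics apply), "view" (4x4, takes a point from world to camera coordinates). Camera axes: x right, y up, looking along -z (the intrinsics and any distortion apply to the point x, -y, -z); pixel columns grow to the right and rows downward; lengths in m; the calibration is good to about 2 mm. A picture is of the moment at which its call begins. There is no depth.
- sign_off(): hands the job in; it is judged then, once.
Trained networks look in the newest picture that a camera, given by its name, has taken for a name from the list of things; names that differ only in an ending like _2 or _b are one class to them, and where a whole thing is asked for, a point or a joint stands for the part that bears it (a point fixed in the world has none). Each returns a list of dicts, best first, with "p" (0 to 1); they miss things now and then, are a little off and sometimes report something else, mostly with a low value. They report only what shows in the picture. A call takes as long as a camera call. They do not tell look-alikes from the thing itself.
- silhouettes(camera, name): "pixels" (480x640 bool, what is visible of it) and "extent" ([left, top, right, bottom] in pixels, round what is visible of it).
The state is a dict: "time_s": time; "qpos": joint angles; "joint_velocities": joint speeds; "effort": joint torques, N m; "tool_pos": TCP position; "tool_rot": TCP orientation; "force": force on the tool from outside, world axes, zero at the start; "wrist_torque": the same for the moment, N m; "grip_width": finger opening in m; "grasp_force": force on a finger pad.
Only numpy, scipy, OpenCV 4.12 (cv2) and the standard library are available. Lean on these libraries where they do the work, as an engineer would, in place of code of your own. Each camera call takes 0.05 s, during which the arm holds its last target. There are 200 camera calls.

### The job

Set up the measuring stage for checking the steel straightedge against the glass scale: take the glass scale from its wooden cradle, lay it on the open end of the stage and slide it under the two sprung clips until it is fully home against the end stop and both clips have snapped down behind its front bar. Then lay the straightedge flat on the stage, flush against the graduated long edge of the glass and running its whole length, and last swing the magnifier fully in over them. Leave the blower, gauge and brush where they are.

Things in the scene. Friction and masses are not known exactly. Their poses are not given: they have to be found in the camera images.
- stage: measuring stage, light grey block with dark top and white window, fixed, 114 (x) by 224 mm (y), flat top 26 mm above the bench. Origin: centre of its footprint at bench level; -y = way the glass slides in, -x = open side for the straightedge. The +y end is open for laying the glass down: with the glass's origin at y = 35 mm or more it lies wholly clear of the clips. Steel fence along +x, see glass_home
- glass_home (a point): point on the stage top (stage x = 12, y = -10, z = 26 mm; axes as the stage) where the glass's origin lies when fully home. From here: end stop, a 7 mm high bar, face at y = -60 mm; fence 6 mm high, face at x = 27.5 mm (2.5 mm clear of the centred glass), y = -54 to 96 mm; the -x side is open: 44 mm of bare top beside the glass's edge
- glass_scale: glass plate 50 mm wide (x), 120 long (y), 4 thick, a steel bar across each end; 95 to 160 g. Origin: centre of underside; -y = front, goes in first. Front bar y = -60 to -53 mm, 7.5 mm high. Rear bar (y = 50 to 60 mm) carries an upright steel grip tab 10 mm thick (y), 36 wide (x), top 26 mm above the underside. Black graduations along the -x edge. Starts in the cradle
- cradle: wooden storage cradle, fixed, 66 mm (x) by 90 mm (y); the glass lies on its felt 10 mm above the bench between two side lips 4 mm higher than the felt, both its ends overhanging by about 15 mm, front towards the cradle's -y. Origin: centre of the underside
- straightedge: graduated steel straightedge, blade 30 mm wide (x), 160 long (y), 6 thick, both long edges alike; on its middle a black grip bar 10 mm wide (x), 70 long (y), top 26 mm above the underside; 200 to 300 g. Origin: centre of the underside. Starts flat on the bench
- near_clip (a joint): spring clip at stage x = -3 mm, angle in rad: 0 with nothing under it, about 0.12 when its nose rides on the front bar, about 0.04 snapped down on the glass behind the bar. Pivot at stage y = -103 mm, nose at y = -57, polished upturned lip to y = -41; at most 18 mm above the stage top. Presses with about 2 N: sliding the bar under both clips takes 4 to 8 N
- far_clip (a joint): the like clip at stage x = 27 mm, same values
- lens (a joint): magnifier arm about its upright post, rad: 0 = fully in over the scale, against its stop; grows to 1.9 as it swings out, anticlockwise seen from above, past the stage's -y end. Stays where it is left; moves with about 1 N at the pin
- lens_pin (a point): grip point on the upright round pin, 10 mm across, at the outer rim of the magnifier ring, 141 mm from the post's axis; 110 mm above the bench. The pin's tip is 13 mm above this point, and below it the pin is bare for 15 mm down to a boss on the ring. Ring 72 mm across, 8 mm thick, middle plane 18 mm below this point
- lens_post (a point): point on the axis of the magnifier's post (stage x = 48, y = -95 mm, 92 mm above the bench; the post ends 104 mm above the bench). With the arm at 0 the pin lies from here in the stage-frame direction x -0.583, y 0.812
- blower: rubber hand blower standing on its foot, 51 mm across, 116 mm high; origin at its foot. Leave alone
- gauge: pocket dial gauge lying on its back, 70 x 49 x 12 mm; origin centre of the underside. Leave alone
- brush: small bench brush lying down, 137 mm long, 11 mm thick; origin centre of the underside, long axis y. Leave alone
Not all that is in view belongs to the job. There is more than one size of the glass_scale; the one meant has the size given above.

How it is judged:
By the outcome, as a careful person would: the job done as asked, in the order asked, and still so for the second after the job is handed in, with the robot touching nothing.
It also fails if it takes over 72 s, if anything falls off the work surface, if the arm or the gripper's body presses on something with over 40 N, if the wrist force passes 120 N, or if a joint passes its speed limit or range.

## Working session

There is one attempt and no reset: what is moved stays moved. The work goes in short steps, Python scripts to look and compute and a tool call to move; the robot and the scene stay as the last step left them, time stands still between calls to the robot, and variables do not carry over. Pictures are saved under pics/ and viewed, at most 10 in all, crops included, and the job is handed in when it is done.

Besides the shell and the picture viewer there is one more tool, called after "Request:" as name(argument=value, ...) on one line, values as JSON. play_rows: Moves the arm, as the interface text tells. Its arguments: {"type":"object","properties":{"steps":{"type":"array","items":{"type":"array","items":{"type":"array","items":{"type":"number"}}}},"force":{"type":"number"}},"required":["steps"]}

```bash
ls; mkdir -p pics; python3 - <<'E'
from cell import *
import cv2,numpy as np
o=get_obs();print({k:np.round(v,3).tolist() for k,v in o.items()})
ims=[]
for c in ["scene","side","wrist"]:
    r=read_camera(c);cv2.imwrite(f"pics/{c}0.png",r["frame"][:,:,::-1]);print(c,r["intrinsics"].tolist(),r["k1"],np.round(r["view"],4).tolist())
    for n in ["stage","glass_scale","cradle","straightedge","lens","near_clip","far_clip","blower","gauge","brush","lens_pin"]:
        print(c,n,[(round(d["p"],2),list(map(int,d["extent"]))) for d in silhouettes(c,n)])
E
```

```text
pics
{'time_s': 0.0, 'qpos': [68.874, 18.44, -4.016, 83.174, 1.295, 78.542, -3.26], 'joint_velocities': [0.085, -0.235, -0.012, 0.025, -0.083, -0.046, 0.076], 'effort': [0.0, -49.129, -0.403, -31.252, -0.064, 0.044, 0.0], 'tool_pos': [0.243, -0.602, 0.221], 'tool_rot': [-179.889, 0.006, 21.937], 'force': [0.096, -0.163, -0.214], 'wrist_torque': [-0.021, 0.019, 0.079], 'grasp_force': 0.0, 'grip_width': 0.087}
scene [[588.711196327819, 0.0, 322.47368348950323], [0.0, 588.711196327819, 239.23878764902344], [0.0, 0.0, 1.0]] -0.10663111389553043 [[0.9438, 0.3303, 0.0127, -0.5626], [-0.284, 0.7905, 0.5426, -0.0319], [0.1692, -0.5157, 0.8399, -1.7136], [0.0, 0.0, 0.0, 1.0]]
scene stage [(0.86, [231, 268, 316, 356])]
scene glass_scale [(0.75, [341, 207, 367, 249]), (0.68, [318, 125, 345, 136])]
scene cradle [(0.66, [230, 269, 318, 354]), (0.51, [341, 228, 348, 240])]
scene straightedge [(0.58, [300, 182, 332, 219])]
scene lens [(0.96, [230, 326, 294, 357])]
scene near_clip [(0.7, [340, 216, 350, 231])]
scene far_clip [(0.51, [277, 325, 291, 347])]
scene blower []
scene gauge [(0.56, [254, 38
[... 672 characters left out ...]
, 333])]
side near_clip []
side far_clip [(0.41, [326, 303, 334, 319])]
side blower [(0.68, [365, 304, 381, 328])]
side gauge [(0.65, [331, 357, 348, 375])]
side brush [(0.53, [351, 278, 372, 310])]
side lens_pin [(0.84, [294, 295, 342, 330])]
wrist [[420.22528059719735, 0.0, 317.4928069713762], [0.0, 420.22528059719735, 239.08619697246823], [0.0, 0.0, 1.0]] -0.07314156224412376 [[0.3722, -0.9282, -0.0002, -0.6489], [0.8973, 0.3599, -0.2555, 0.0301], [0.2372, 0.0949, 0.9668, -0.3889], [0.0, 0.0, 0.0, 1.0]]
wrist stage []
wrist glass_scale []
wrist cradle []
wrist straightedge []
wrist lens []
wrist near_clip []
wrist far_clip []
wrist blower []
wrist gauge []
wrist brush []
wrist lens_pin []
```

```bash
python3 - <<'E'
import cv2
a=cv2.imread("pics/scene0.png")[110:430,180:460];cv2.imwrite("pics/s1.png",cv2.resize(a,None,fx=1.85,fy=1.85,interpolation=cv2.INTER_CUBIC)[:592])
a=cv2.imread("pics/side0.png")[190:390,250:400];cv2.imwrite("pics/d1.png",cv2.resize(a,None,fx=3,fy=3,interpolation=cv2.INTER_CUBIC))
E
```

```text
(no output)
```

View pics/s1.png

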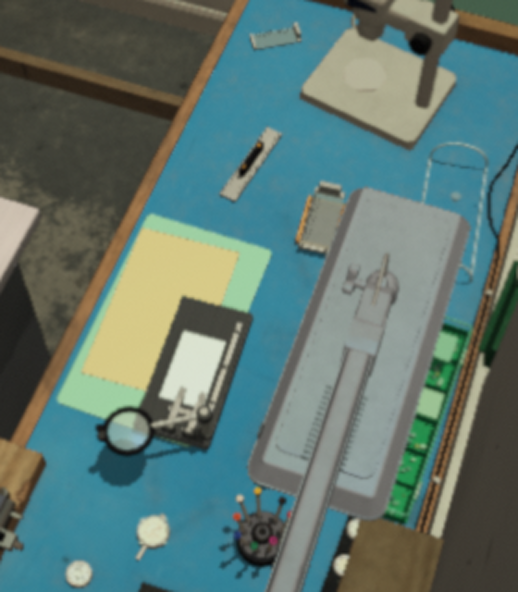

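View pics/d1.png

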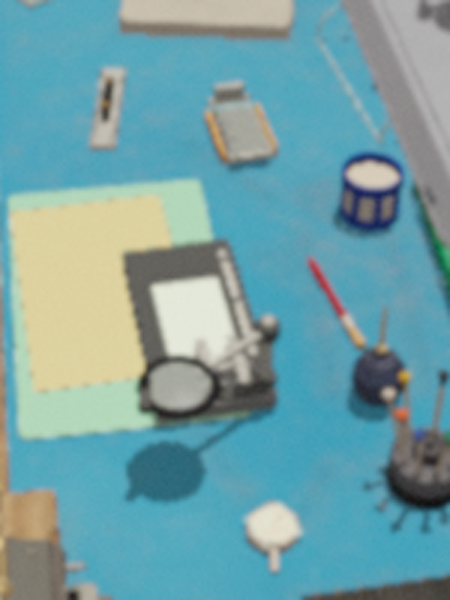

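The glass in the cradle is at scene (354,228) and side (329,230). A look-alike glass without a cradle is at scene (331,130). The straightedge is at scene (316,200), the stage at (273,312), and the magnifier is swung out at (250,342). Next I'll turn these into world positions.

```bash
cat > h.py <<'E'
from cell import *
import cv2,numpy as np
def world(r,px,z):
    px=np.array(px,float).reshape(-1,1,2)
    n=cv2.undistortPoints(px,r["intrinsics"],np.array([r["k1"],0,0,0.])).reshape(-1,2)
    V=np.array(r["view"]);R=V[:3,:3];c=-R.T@V[:3,3]
    d=np.c_[n[:,0],-n[:,1],-np.ones(len(n))]@R
    return c+d*((z-c[2])/d[:,2])[:,None]
def proj(r,P):
    V=np.array(r["view"]);P=np.atleast_2d(P);q=P@V[:3,:3].T+V[:3,3]
    x=q[:,0]/-q[:,2];y=-q[:,1]/-q[:,2];f=1+r["k1"]*(x*x+y*y);K=np.array(r["intrinsics"])
    return np.c_[K[0,0]*x*f+K[0,2],K[1,1]*y*f+K[1,2]]
def rect(r,m,z):
    m=m.astype(np.uint8);cs,_=cv2.findContours(m,cv2.RETR_EXTERNAL,cv2.CHAIN_APPROX_NONE)
    c=max(cs,key=cv2.contourArea).reshape(-1,2)
    w=world(r,c,z)[:,:2];(cx,cy),(a,b),t=cv2.minAreaRect((w*1000).astype(np.float32))
    if a>b: t=t-90
    return round(cx,1),round(cy,1),round(max(a,b),1),round(min(a,b),1),"yaw",round((t+90)%180-90,1)  # yaw of long axis relative to y
E
python3 - <<'E'
from h import *
for c in ["scene","side"]:
    r=read_camera(c)
    print(c,"cam",-r["view"][:3,:3].T@r["view"][:3,3],proj(r,[[0,0,0],[.243,-.603,.223]]).round())
    for n,z in [("stage",.026),("glass_scale",.014),("cradle",.012),("straightedge",.006),("lens",.092),("blower",.05),("gauge",.012),("brush",.011)]:
        for d in silhouettes(c,n): print(n,round(d["p"],2),[int(v) for v in d["extent"]],rect(r,d["pixels"],z))
E
```

```text
scene cam [ 0.81183721 -0.67268369  1.46372934] [[131. 250.]
 [ 67. 459.]]
stage 0.89 [231, 271, 313, 354] (498.9, -60.2, 283.7, 150.9, 'yaw', -9.2)
glass_scale 0.64 [343, 207, 367, 247] (594.4, 291.2, 135.4, 50.1, 'yaw', 4.2)
glass_scale 0.49 [318, 123, 342, 139] (396.5, 636.4, 97.9, 46.4, 'yaw', -51.4)
cradle 0.62 [339, 216, 350, 242] (566.1, 276.6, 77.8, 7.4, 'yaw', 4.2)
straightedge 0.67 [297, 181, 332, 220] (448.1, 355.9, 160.6, 33.2, 'yaw', -11.1)
lens 0.6 [229, 326, 293, 356] (488.0, -155.8, 152.5, 70.8, 'yaw', -44.1)
lens 0.41 [251, 388, 269, 412] (550.9, -305.5, 51.1, 35.8, 'yaw', 22.5)
side cam [ 0.36910898 -1.01452596  0.98210599] [[145. 309.]
 [209. 457.]]
stage 0.81 [289, 269, 345, 329] (506.4, -43.2, 245.2, 145.2, 'yaw', -0.7)
glass_scale 0.75 [320, 215, 341, 243] (593.6, 296.4, 153.2, 54.5, 'yaw', 5.2)
cradle 0.58 [318, 227, 341, 241] (563.4, 274.3, 89.6, 14.7, 'yaw', 3.1)
straightedge 0.81 [280, 211, 291, 240] (446.5, 352.0, 159.8, 30.4, 'yaw', -10.1)
lens 0.83 [295, 296, 343, 329] (492.0, -157.0, 162.3, 69.4, 'yaw', -45.9)
blower 0.59 [368, 300, 380, 328] (651.6, -147.5, 95.4, 40.4, 'yaw', -20.9)
gauge 0.68 [332, 356, 349, 378] (531.5, -282.3, 49.4, 44.5, 'yaw', 30.2)
brush 0.47 [355, 277, 370, 307] (650.2, -51.5, 52.8, 8.7, 'yaw', 9.9)
```

View pics/side0.png

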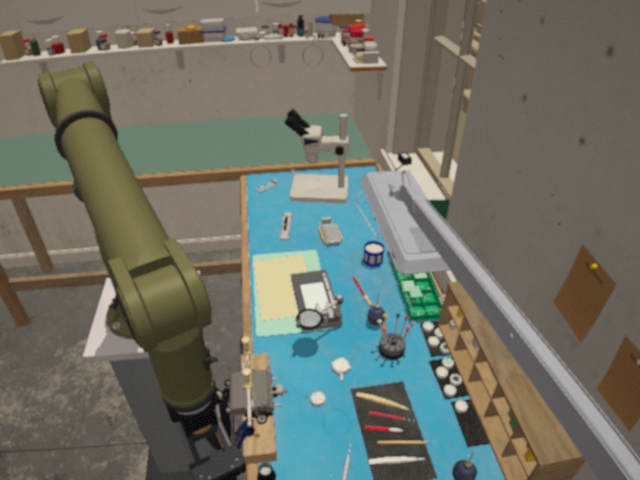

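```bash
python3 - <<'E'
from h import *
s=read_camera("scene");d=read_camera("side")
def tri(a,b):
    A=[world(s,[a],z)[0] for z in(0,1)];B=[world(d,[b],z)[0] for z in(0,1)]
    u=A[1]-A[0];v=B[1]-B[0];t=np.linalg.lstsq(np.c_[u,-v],B[0]-A[0],rcond=None)[0]
    p=A[0]+t[0]*u;q=B[0]+t[1]*v;return ((p+q)/2).round(3),round(np.linalg.norm(p-q),3)
print(tri((375,213),(365,175)),tri((315,367),(400,268)),tri((432,227),(405,172)))
print(world(d,[(250,365),(285,390),(240,340)],0.1).round(2).tolist())
# stage corners guess
print(world(d,[(291.3,273.3),(326,270.7),(341,325),(296.7,326.7)],.026).round(3).tolist())
print(world(s,[(278.4,270.5),(316.2,280.3),(292.4,351.6)],.026).round(3).tolist())
w=read_camera("wrist");o=get_obs();print(-w["view"][:3,:3].T@w["view"][:3,3]-o["tool_pos"],o["time_s"])
E
```

```text
(array([0.673, 0.154, 0.305]), np.float64(0.001)) (array([ 0.664, -0.258,  0.299]), np.float64(0.007)) (array([0.808, 0.178, 0.288]), np.float64(0.014))
[[0.31, -0.32, 0.1], [0.38, -0.4, 0.1], [0.29, -0.24, 0.1]]
[[0.441, 0.07, 0.026], [0.548, 0.068, 0.026], [0.554, -0.159, 0.026], [0.434, -0.149, 0.026]]
[[0.44, 0.069, 0.026], [0.551, 0.076, 0.026], [0.563, -0.144, 0.026]]
[0.06398937 0.02681004 0.16095729] 2.85
```

Request:
play_rows(steps=[[[0, 0, -0.036, 0, 0, 0.11, 0.087], [0, 0, -0.036, 0, 0, 0.11, 0.087], [0, 0, -0.036, 0, 0, 0.11, 0.087], [0.02, -0.04, 0, 0, 0, 0, 0.087], [0.02, -0.04, 0, 0, 0, 0, 0.087], [0.02, -0.04, 0, 0, 0, 0, 0.087], [0.02, -0.04, 0, 0, 0, 0, 0.087], [0.02, -0.04, 0, 0, 0, 0, 0.087], [0.02, -0.04, 0, 0, 0, 0, 0.087], [0.02, -0.04, 0, 0, 0, 0, 0.087], [0.02, -0.04, 0, 0, 0, 0, 0.087], [0.02, -0.04, 0, 0, 0, 0, 0.087]]])

```text
time_s: 4.05
tool_pos: [0.4039, -0.2322, 0.3309]
tool_rot: [179.9, -0.0, 3.0]
force: [1.2, 0.7, -0.3]
grip_width: 0.0872
grasp_force: 0.0
```

Request:
play_rows(steps=[[[0.02, -0.04, 0, 0, 0, 0, 0.087], [0.02, -0.04, 0, 0, 0, 0, 0.087], [0.02, -0.04, 0, 0, 0, 0, 0.087], [0.02, -0.04, 0, 0, 0, 0, 0.087], [0.02, -0.035, 0, 0, 0, 0, 0.087], [0, 0, 0, 0, 0, 0, 0.087], [0, 0, 0, 0, 0, 0, 0.087], [0, 0, 0, 0, 0, 0, 0.087]]])

```text
time_s: 4.85
tool_pos: [0.4927, -0.0355, 0.3304]
tool_rot: [180.0, 0.0, 2.9]
force: [0.7, -0.6, 0.0]
grip_width: 0.0871
grasp_force: 0.0
```

```bash
python3 - <<'E'
from h import *
r=read_camera("wrist");cv2.imwrite("pics/w1.png",r["frame"][:,:,::-1]);import pickle;pickle.dump(r,open("w1.pkl","wb"))
print(np.round(r["view"],4).tolist(),get_obs()["tool_pos"],get_obs()["tool_rot"])
E
```

```text
[[0.0493, -0.9988, 0.0007, -0.0589], [0.9655, 0.0475, -0.2559, -0.4152], [0.2556, 0.0133, 0.9667, -0.6182], [0.0, 0.0, 0.0, 1.0]] [ 0.49271919 -0.03570101  0.33046856] [1.79962084e+02 1.78840645e-02 2.86525879e+00]
```

View pics/w1.png

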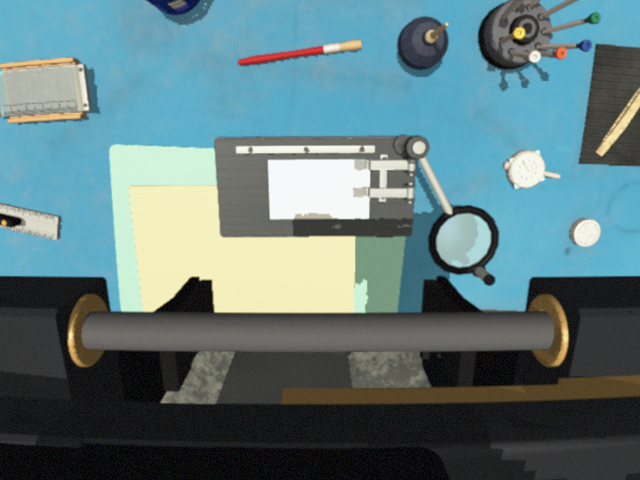

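The wrist view shows the stage top at (216,137)–(413,236). The clips are at (370,165) and (370,193) with the end stop at u≈383, the post at (417,147) and the pin at (488,280). The cradle with the glass is at (45,90), its front bar on the right at u≈83.

```bash
python3 - <<'E'
from h import *
import pickle;r=pickle.load(open("w1.pkl","rb"))
g=cv2.cvtColor(r["frame"],cv2.COLOR_RGB2GRAY)
# fit stage top edges by gradient: sample pts
def sub(u,v,du,dv,n=8):
    t=np.arange(-n,n+.1,.25);x=(u+t*du).astype(np.float32);y=(v+t*dv).astype(np.float32)
    p=cv2.remap(cv2.GaussianBlur(g,(3,3),0).astype(np.float32),x[None],y[None],cv2.INTER_LINEAR)[0];k=np.argmax(abs(np.gradient(p)));return x[k],y[k]
L=world(r,[sub(216,v,1,0) for v in range(145,232,4)],.026)
T=world(r,[sub(u,137,0,1) for u in range(222,390,5)],.026)
B=world(r,[sub(u,236,0,1) for u in range(222,290,5)],.026)
def fit(p):
    vx,vy,x,y=cv2.fitLine((p[:,:2]*1000).astype(np.float32),cv2.DIST_HUBER,0,.01,.01).ravel();return (vx,vy),(x,y),np.degrees(np.arctan2(vy,vx)).round(2)
for n,p in(("left(+y)",L),("top(+x)",T),("bot(-x)",B)): print(n,fit(p))
print("post",world(r,[(417,147)],.104)*1000,"pin tip",world(r,[(488,280)],.123)*1000)
print("fence top",world(r,[(236,149),(375,149)],.032)*1000)
print("stop",world(r,[(383,155),(383,200)],.033)*1000)
print("window",world(r,[(268,160),(268,219)],.026)*1000)
print("glass",world(r,[(78,66),(85,110)],.0175)*1000)
E
```

```text
left(+y) ((np.float32(0.99780333), np.float32(0.06624608)), (np.float32(492.77972), np.float32(78.11754)), np.float32(3.8))
top(+x) ((np.float32(0.048187975), np.float32(-0.9988383)), (np.float32(544.3785), np.float32(-17.975504)), np.float32(-87.24))
bot(-x) ((np.float32(0.048990376), np.float32(-0.99879926)), (np.float32(438.52017), np.float32(34.92512)), np.float32(-87.19))
post [[ 550.16933782 -122.2402036   104.        ]] pin tip [[ 432.36664909 -198.68918143  123.        ]]
fence top [[536.1595556   55.30109702  32.        ]
 [543.39735452 -94.05465597  32.        ]]
stop [[ 537.5565608  -103.0529254    33.        ]
 [ 488.69763521 -107.26385209   33.        ]]
window [[525.5146546   21.21410309  26.        ]
 [459.45871116  19.81341076  26.        ]]
glass [[618.54450251 232.88986737  17.5       ]
 [571.87235964 227.71856552  17.5       ]]
```

```bash
python3 - <<'E'
from h import *
import pickle;r=pickle.load(open("w1.pkl","rb"))
g=cv2.cvtColor(r["frame"],cv2.COLOR_RGB2GRAY).astype(int)
print(g[128:160,240],g[128:160,340]);print(g[225:245,230],g[225:245,275]);print(g[190,205:225],g[230,205:225])
p=world(r,[(240,136),(380,136),(230,236),(216,150),(216,230)],.026)*1000;print(p.round(1))
a=r["frame"][120:250,205:430,::-1];cv2.imwrite("pics/w1c.png",cv2.resize(a,None,fx=3.5,fy=3.5,interpolation=cv2.INTER_CUBIC))
E
```

```text
[153 149 149 150 150 149 153 150 138 115 111 109 108 112 117 115 117 135
 203 244 249 246 244 241 235 174 123 113 112 115 116 118] [148 152 149 153 147 151 150 141 113 115 107 106 110 111 108 106 111 169
 242 246 245 240 237 235 218 144 107 108 111 105 132 203]
[112 109 112 110 109 105 108 107 106 108 103 128 193 234 238 236 236 235
 237 237] [105 105 101 103 101 106 108 106 103 100 103 129 199 233 237 235 237 238
 236 236]
[237 236 236 237 237 236 235 237 237 237 236 235 198 133 110 114 113 115
 112 115] [236 234 236 236 236 236 236 235 236 236 237 237 236 235 198 138 109 110
 110 107]
[[549.9  52.2  26. ]
 [557.3 -99.2  26. ]
 [437.4  63.1  26. ]
 [533.8  78.4  26. ]
 [443.7  79.1  26. ]]
```

View pics/w1c.png

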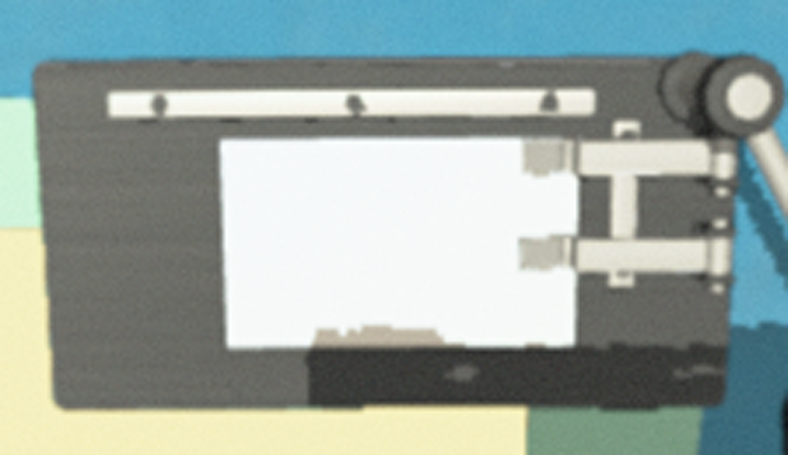

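```bash
python3 - <<'E'
from h import *
import pickle;r=pickle.load(open("w1.pkl","rb"))
from scipy.optimize import least_squares
# (px, z, axis, val)
D=[((240,136.7),26,0,57),((340,136),26,0,57),((230,236.7),26,0,-57),((275,236.7),26,0,-57),((217.7,190),26,1,112),((219.5,230),26,1,112),
((240,153),32,0,39.5),((340,152.8),32,0,39.5),((235.6,149.5),32,1,86),((375,149.5),32,1,-64),((418.7,147.7),104,0,48),((418.7,147.7),104,1,-95)]
W=[world(r,[d[0]],d[1]/1000)[0]*1000 for d in D]
def loc(p,w):
    c,s=np.cos(p[2]),np.sin(p[2]);x,y=w[0]-p[0],w[1]-p[1];return c*x+s*y,-s*x+c*y
f=lambda p:[loc(p,w)[d[2]]-d[3] for d,w in zip(D,W)]
q=least_squares(f,[497,-40,.05],loss="soft_l1").x
print(q[:2],np.degrees(q[2]),np.round(f(q),1))
for n,px,z in[("stop ends",(384,154.9),.033),("stop",(384,202),.033),("clip tips",(353,164),.04),("clip2",(353,192),.04),("pin",(488,280),.123)]:
    print(n,np.round(loc(q,world(r,[px],z)[0]*1000),1))
E
```

```text
[497.08177769 -32.9024177 ] 2.996714499949953 [-0.5 -0.4  1.6  1.5 -2.1 -1.4 -0.2 -0.5  0.5  0.5 -0.3  1.4]
stop ends [ 36.9 -73.2]
stop [-14.5 -75. ]
clip tips [ 27.7 -39.4]
clip2 [ -2.3 -39.9]
pin [ -73.3 -162.2]
```

Request:
play_rows(steps=[[[0.009, -0.043, 0.0125, 0, 0, 0, 0.06], [0.009, -0.043, 0.0125, 0, 0, 0, 0.06], [0.009, -0.043, 0.0125, 0, 0, 0, 0.06], [0.009, -0.043, 0.0125, 0, 0, 0, 0.06], [0.009, -0.043, 0.0125, 0, 0, 0, 0.06], [0.009, -0.043, 0.0125, 0, 0, 0, 0.06], [0.009, -0.043, 0.0125, 0, 0, 0, 0.06], [0.009, -0.043, 0.0125, 0, 0, 0, 0.06], [0, 0, 0, 0, 0, 0, 0.06], [0, 0, 0, 0, 0, 0, 0.06], [0, 0, 0, 0, 0, 0, 0.06]]])

```text
time_s: 6.0
tool_pos: [0.548, 0.3109, 0.2306]
tool_rot: [179.9, -0.0, 2.8]
force: [0.2, -0.1, 0.6]
grip_width: 0.0604
grasp_force: 0.0
```

```bash
python3 - <<'E'
from h import *
r=read_camera("wrist");cv2.imwrite("pics/w2.png",r["frame"][:,:,::-1]);import pickle;pickle.dump(r,open("w2.pkl","wb"))
o=get_obs();print(o["tool_pos"],o["tool_rot"])
for n,z in(("glass_scale",.014),("cradle",.014),("straightedge",.006)):
  for d in silhouettes("wrist",n): print(n,d["p"],d["extent"],rect(r,d["pixels"],z))
E
```

```text
[0.54813821 0.31077811 0.23097767] [ 1.79914714e+02 -7.12659534e-02  2.80428641e+00]
glass_scale 0.71 [280.6, 128.2, 418.0, 190.3] (591.5, 286.9, 121.9, 50.8, 'yaw', 4.7)
cradle 0.61 [300.3, 121.8, 402.4, 198.1] (621.0, 287.1, 88.4, 10.0, 'yaw', 4.6)
straightedge 0.97 [184.0, 273.5, 347.2, 315.6] (452.2, 329.7, 98.5, 25.8, 'yaw', 1.8)
```

View pics/w2.png

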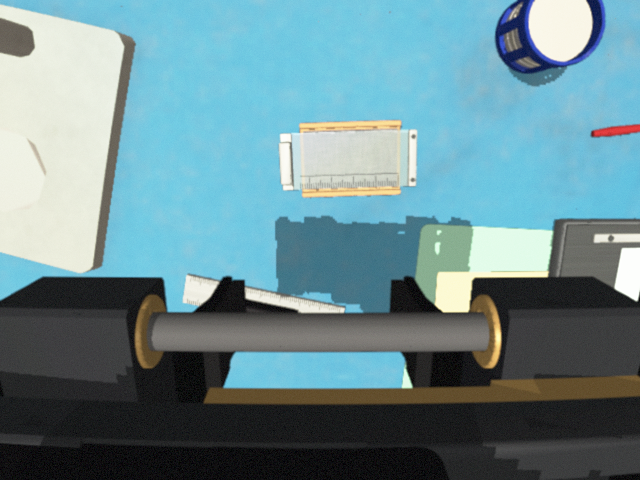

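```bash
python3 - <<'E'
from h import *
import pickle;r=pickle.load(open("w2.pkl","rb"))
print("front",(world(r,[(417.5,130),(415.5,186.5)],.0175)*1000).round(1).tolist())
print("cradle lips",(world(r,[(300,122),(402,121),(400,196.5),(301,197)],.014)*1000).round(1).tolist())
print("gradu edge",(world(r,[(302,191),(400,188.5)],.014)*1000).round(1).tolist())
a=r["frame"][110:210,265:435,::-1];cv2.imwrite("pics/w2c.png",cv2.resize(a,None,fx=4.5,fy=4.5,interpolation=cv2.INTER_CUBIC))
E
```

```text
front [[620.4, 228.0, 17.5], [571.2, 224.8, 17.5]]
cradle lips [[621.9, 330.4, 14.0], [627.4, 241.5, 14.0], [560.9, 237.1, 14.0], [556.1, 326.9, 14.0]]
gradu edge [[561.6, 326.2, 14.0], [568.2, 237.8, 14.0]]
```

View pics/w2c.png

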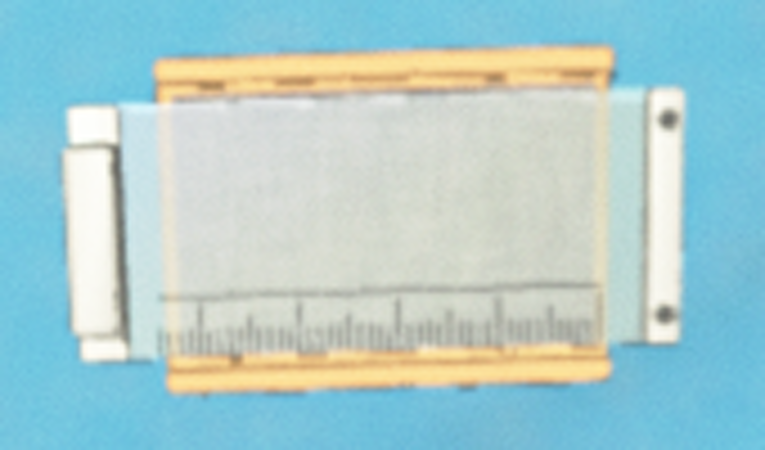

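The crop shows a 120 x 50 glass with its tab on the left (rear), front bar on the right, and graduations on the -x side. So this is the right one; the look-alike at scene (331,130) is smaller. Now I'll grasp the tab.

Request:
play_rows(steps=[[[0.0207, -0.014, 0.03, 0, 0, -0.017, 0.04], [0.0207, -0.014, 0.03, 0, 0, 0, 0.04], [0, 0, 0.04, 0, 0, 0, 0.04], [0, 0, 0.04, 0, 0, 0, 0.04], [0, 0, 0.03, 0, 0, 0, 0.04], [0, 0, 0.02, 0, 0, 0, 0.04], [0, 0, 0.015, 0, 0, 0, 0.04], [0, 0, 0.007, 0, 0, 0, 0.04], [0, 0, 0, 0, 0, 0, 0.04], [0, 0, 0, 0, 0, 0, 0.04]]])

```text
time_s: 7.2
tool_pos: [0.5872, 0.3442, 0.0198]
tool_rot: [-180.0, -0.1, 4.0]
force: [-0.7, -0.6, -0.2]
grip_width: 0.0399
grasp_force: 0.0
```

Request:
play_rows(force=25, steps=[[[0, 0, 0, 0, 0, 0, 0.0], [0, 0, 0, 0, 0, 0, 0.0], [0, 0, 0, 0, 0, 0, 0.0], [0, 0, 0, 0, 0, 0, 0.0], [0, 0, 0, 0, 0, 0, 0.0], [0, 0, 0, 0, 0, 0, 0.0]]])

```text
time_s: 7.8
tool_pos: [0.5866, 0.3435, 0.0186]
tool_rot: [180.0, -0.0, 4.0]
force: [0.0, -1.3, 1.7]
grip_width: 0.0097
grasp_force: 25.0
```

Request:
play_rows(steps=[[[0, 0, -0.01, 0, 0, 0, 0.0], [0, 0, -0.025, 0, 0, 0, 0.0], [0, 0, -0.03, 0, 0, 0, 0.0], [-0.0129, 0.034, 0, 0, 0, 0.017, 0.0], [-0.0129, 0.034, 0, 0, 0, 0, 0.0], [-0.0129, 0.034, 0, 0, 0, 0, 0.0], [-0.0129, 0.034, 0, 0, 0, 0, 0.0], [-0.0129, 0.034, 0, 0, 0, 0, 0.0], [-0.0129, 0.034, 0, 0, 0, 0, 0.0], [-0.0129, 0.034, 0, 0, 0, 0, 0.0], [-0.0129, 0.034, 0, 0, 0, 0, 0.0], [0, 0, 0, 0, 0, 0, 0.0]]])

```text
time_s: 9.0
tool_pos: [0.497, 0.0606, 0.0833]
tool_rot: [179.7, 0.1, 2.6]
force: [0.1, -1.5, -0.9]
grip_width: 0.0098
grasp_force: 25.0
```

```bash
python3 - <<'E'
from h import *
r=read_camera("wrist");cv2.imwrite("pics/w3.png",r["frame"][:,:,::-1]);import pickle;pickle.dump(r,open("w3.pkl","wb"))
o=get_obs();print(o["tool_pos"],o["tool_rot"],o["force"],o["wrist_torque"],o["grip_width"])
E
```

```text
[0.49788472 0.06371552 0.08374872] [1.79885521e+02 5.26872730e-03 2.74722007e+00] [ 1.09158962  1.63666799 -1.21743824] [ 0.12986001 -0.02615575  0.05096068] 0.009490193612453108
```

View pics/w3.png

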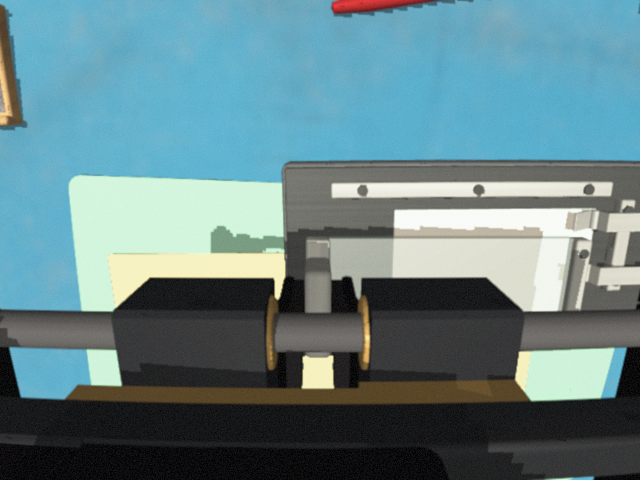

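```bash
python3 - <<'E'
from h import *
import pickle;r=pickle.load(open("w3.pkl","rb"))
g=cv2.cvtColor(r["frame"],cv2.COLOR_RGB2GRAY).astype(int)
for u in (300,345,380): print(u,g[226:248,u].tolist())
o=get_obs();t=np.array(o["tool_pos"])*1000;a=np.radians(o["tool_rot"][2]);ex=np.array([np.cos(a),np.sin(a)]);ey=np.array([-np.sin(a),np.cos(a)])
for n,px,z in(("edge",(345,237.5),.079),("edge",(560,237),.079),("bar corner",(592,240),.0826),("fence",(332,190),.032),("tab corner",(306,241),.0826),("rearbar",(330,241),.0826)):
    w=world(r,[px],z)[0][:2]*1000;print(n,w.round(1),"tool",((w-t[:2])@ex).round(1),((w-t[:2])@ey).round(1))
a=r["frame"][175:330,290:640,::-1];cv2.imwrite("pics/w3c.png",cv2.resize(a,None,fx=2.2,fy=2.2,interpolation=cv2.INTER_CUBIC))
E
```

```text
300 [112, 111, 95, 68, 68, 62, 59, 64, 62, 63, 62, 64, 64, 68, 65, 65, 62, 65, 63, 63, 63, 61]
345 [106, 95, 68, 57, 59, 59, 60, 60, 66, 67, 79, 95, 138, 172, 181, 180, 180, 181, 180, 180, 181, 179]
380 [94, 69, 62, 59, 62, 61, 62, 60, 64, 63, 81, 94, 136, 170, 180, 179, 179, 178, 180, 178, 177, 179]
edge [523.4  51.5] tool 24.9 -13.4
edge [527.5 -38.5] tool 24.7 -103.6
bar corner [527.7 -50.6] tool 24.3 -115.6
fence [535.9  55.7] tool 37.5 -9.8
tab corner [522.3  67.3] tool 24.5 2.4
rearbar [522.7  57.7] tool 24.5 -7.2
```

View pics/w3c.png

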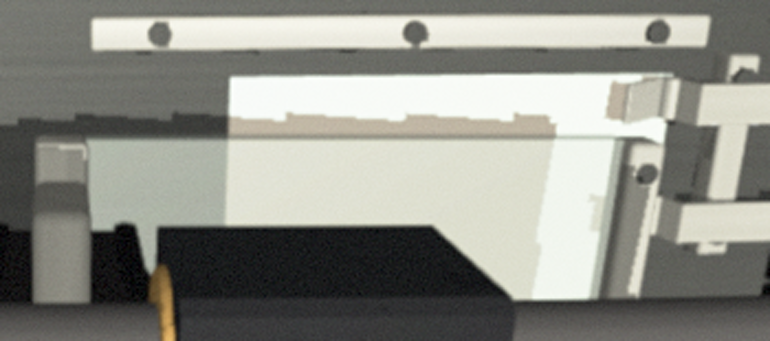

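Request:
play_rows(steps=[[[0.0064, 0, 0.01, 0, 0, -0.003, 0.0], [0, 0, 0.015, 0, 0, 0, 0.0], [0, 0, 0.012, 0, 0, 0, 0.0], [0, 0, 0.006, 0, 0, 0, 0.0], [0, 0, 0.002, 0, 0, 0, 0.0], [0, 0, 0, 0, 0, 0, 0.0], [0, 0, 0, 0, 0, 0, 0.0], [0, 0, 0, 0, 0, 0, 0.0]]])

```text
time_s: 9.85
tool_pos: [0.5051, 0.067, 0.039]
tool_rot: [180.0, -0.1, 3.2]
force: [0.1, 0.4, -1.7]
grip_width: 0.0096
grasp_force: 25.0
```

Request:
play_rows(steps=[[[0, 0, 0.002, 0, 0, 0, 0.0], [0, 0, 0.0015, 0, 0, 0, 0.0], [0, 0, 0.001, 0, 0, 0, 0.0], [0, 0, 0, 0, 0, 0, 0.0], [0, 0, 0, 0, 0, 0, 0.0]]])

```text
time_s: 10.35
tool_pos: [0.5048, 0.0668, 0.0346]
tool_rot: [180.0, 0.0, 3.2]
force: [-2.7, -0.4, 5.3]
grip_width: 0.0099
grasp_force: 25.0
```

Request:
play_rows(steps=[[[-0.0005, 0.003, -0.0006, 0, 0, 0.003, 0.0], [0, 0.005, 0, 0, 0, 0, 0.0], [0, 0.005, 0, 0, 0, 0, 0.0], [0, 0.005, 0, 0, 0, 0, 0.0], [0, 0.005, 0, 0, 0, 0, 0.0], [0, 0.004, 0, 0, 0, 0, 0.0], [0, 0.003, 0, 0, 0, 0, 0.0], [0, 0, 0, 0, 0, 0, 0.0]]])

```text
time_s: 11.15
tool_pos: [0.5059, 0.036, 0.0346]
tool_rot: [180.0, 0.0, 3.0]
force: [-0.4, -0.7, 0.2]
grip_width: 0.0096
grasp_force: 25.0
```

Request:
play_rows(steps=[[[0, 0.003, 0, 0, 0, 0, 0.0], [0, 0.003, 0, 0, 0, 0, 0.0], [0, 0.003, 0, 0, 0, 0, 0.0], [0, 0.003, 0, 0, 0, 0, 0.0], [0, 0.003, 0, 0, 0, 0, 0.0], [0, 0, 0, 0, 0, 0, 0.0]]])

```text
time_s: 11.75
tool_pos: [0.5067, 0.025, 0.0349]
tool_rot: [-179.8, -0.0, 3.2]
force: [0.1, 5.1, 1.2]
grip_width: 0.0099
grasp_force: 25.0
```

Request:
play_rows(steps=[[[0, 0.002, 0, 0, 0, 0, 0.0], [0, 0.002, 0, 0, 0, 0, 0.0], [0, 0.002, 0, 0, 0, 0, 0.0], [0, 0, 0, 0, 0, 0, 0.0]]])

```text
time_s: 12.15
tool_pos: [0.507, 0.016, 0.0346]
tool_rot: [-180.0, -0.0, 3.0]
force: [0.6, 3.0, -0.6]
grip_width: 0.0098
grasp_force: 25.0
```

Request:
play_rows(steps=[[[0, 0.0015, 0, 0, 0, 0, 0.0], [0, 0.0015, 0, 0, 0, 0, 0.0], [0, 0, 0, 0, 0, 0, 0.0]]])

```text
time_s: 12.45
tool_pos: [0.507, 0.0129, 0.0346]
tool_rot: [-180.0, 0.0, 3.0]
force: [0.1, 4.1, 0.6]
grip_width: 0.0094
grasp_force: 25.0
```

Request:
play_rows(steps=[[[0, 0.001, 0, 0, 0, 0, 0.0], [0, 0.001, 0, 0, 0, 0, 0.0], [0, 0, 0, 0, 0, 0, 0.0]]])

```text
time_s: 12.75
tool_pos: [0.507, 0.0126, 0.0346]
tool_rot: [-179.9, 0.0, 3.1]
force: [-0.8, 6.7, 1.5]
grip_width: 0.0099
grasp_force: 25.0
```

Request:
play_rows(steps=[[[0, 0.002, 0, 0, 0, 0, 0.0], [0, 0.002, 0, 0, 0, 0, 0.0], [0, 0, 0, 0, 0, 0, 0.0]]])

```text
time_s: 13.05
tool_pos: [0.5069, 0.0126, 0.0348]
tool_rot: [-179.6, 0.0, 3.2]
force: [-2.2, 14.4, 2.0]
grip_width: 0.0099
grasp_force: 25.0
```

```bash
python3 - <<'E'
from h import *
r=read_camera("wrist");import pickle;pickle.dump(r,open("w4.pkl","wb"));o=get_obs();print(o["tool_pos"],o["force"])
cv2.imwrite("pics/w4.png",r["frame"][150:330,280:640,::-1])
for n in("near_clip","far_clip"): print([(d["p"],d["extent"]) for d in silhouettes("wrist",n)])
E
```

```text
[0.50685717 0.01254901 0.03479453] [-1.81010958 13.72262031  1.67053046]
[]
[(0.73, [528.4, 246.6, 640.0, 282.3])]
```

Request:
play_rows(steps=[[[0, -0.003, 0, 0, 0, 0, 0.0], [0, -0.002, 0, 0, 0, 0, 0.0], [0, 0, 0, 0, 0, 0, 0.0]]])

```text
time_s: 13.5
tool_pos: [0.5068, 0.0126, 0.0346]
tool_rot: [-180.0, 0.0, 3.1]
force: [-0.6, 5.9, -0.2]
grip_width: 0.0095
grasp_force: 25.0
```

Request:
play_rows(steps=[[[0, 0, 0, 0, 0, 0, 0.03], [0, 0, 0, 0, 0, 0, 0.03], [0, 0, 0, 0, 0, 0, 0.03], [0, 0, -0.015, 0, 0, 0, 0.03], [0, 0, -0.03, 0, 0, 0, 0.03], [0, 0, -0.04, 0, 0, 0, 0.03], [0, 0, -0.04, 0, 0, 0, 0.03], [0, 0, -0.03, 0, 0, 0, 0.03], [-0.03, 0, 0, 0, 0, 0, 0.03], [-0.02, 0, 0, 0, 0, 0, 0.03], [0, 0, 0, 0, 0, 0, 0.03]]])

```text
time_s: 14.6
tool_pos: [0.4557, 0.0087, 0.1908]
tool_rot: [179.8, -0.0, 3.0]
force: [0.3, -0.7, 0.3]
grip_width: 0.03
grasp_force: 0.0
```

```bash
python3 - <<'E'
from h import *
r=read_camera("wrist");import pickle;pickle.dump(r,open("w5.pkl","wb"));o=get_obs();print(o["tool_pos"],o["tool_rot"],o["force"])
a=r["frame"][110:290,200:580,::-1];cv2.imwrite("pics/w5.png",cv2.resize(a,None,fx=2.1,fy=2.1,interpolation=cv2.INTER_CUBIC))
E
```

```text
[0.45705397 0.0086455  0.19079223] [ 1.79829142e+02 -1.04483338e-01  2.97129722e+00] [ 7.26298728e-01 -2.72488641e-01  1.73092335e-04]
```

View pics/w5.png

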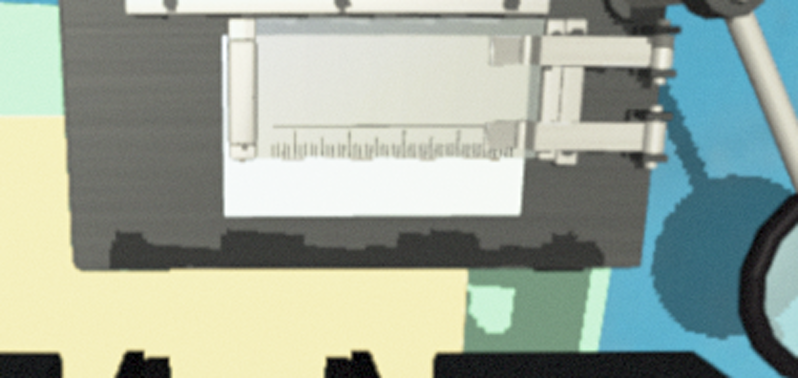

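The picture shows the glass home: its front bar (crop u≈548) butts against the end stop (u≈570), and both clip noses (u≈530) are down behind the bar. The graduated edge is at v≈157. Next is the straightedge.

Request:
play_rows(steps=[[[0, -0.043, -0.008, 0, 0, 0, 0.04], [0, -0.043, -0.008, 0, 0, 0, 0.04], [0, -0.043, -0.008, 0, 0, 0, 0.04], [0, -0.043, 0, 0, 0, 0, 0.04], [0, -0.043, 0, 0, 0, 0, 0.04], [0, -0.043, 0, 0, 0, 0, 0.04], [0, -0.043, 0, 0, 0, 0, 0.04], [0, 0, 0, 0, 0, -0.149, 0.04], [0, 0, 0, 0, 0, -0.149, 0.04], [0, 0, 0, 0, 0, -0.149, 0.04], [0, 0, 0, 0, 0, -0.149, 0.04], [0, 0, 0, 0, 0, -0.149, 0.04]]])

```text
time_s: 15.85
tool_pos: [0.4423, 0.3105, 0.2141]
tool_rot: [-179.9, -0.1, 46.0]
force: [0.5, 1.2, -0.6]
grip_width: 0.0398
grasp_force: 0.0
```

Request:
play_rows(steps=[[[0, 0, 0, 0, 0, -0.149, 0.04], [0, 0, 0, 0, 0, -0.149, 0.04], [0, 0, 0, 0, 0, -0.149, 0.04], [0, 0, 0, 0, 0, -0.149, 0.04], [0, 0, 0, 0, 0, 0, 0.04], [0, 0, 0, 0, 0, 0, 0.04], [0, 0, 0, 0, 0, 0, 0.04]]])

```text
time_s: 16.55
tool_pos: [0.4417, 0.31, 0.2138]
tool_rot: [-180.0, -0.0, 79.7]
force: [-0.3, 0.1, -0.5]
grip_width: 0.04
grasp_force: 0.0
```

```bash
python3 - <<'E'
from h import *
r=read_camera("wrist");import pickle;pickle.dump(r,open("w6.pkl","wb"));o=get_obs();print(o["tool_pos"],o["tool_rot"],o["force"])
cv2.imwrite("pics/w6.png",r["frame"][:,:,::-1])
for d in silhouettes("wrist","straightedge"):
    print(d["p"],d["extent"],rect(r,d["pixels"],.006))
    m=d["pixels"]; g=cv2.cvtColor(r["frame"],cv2.COLOR_RGB2GRAY)
    b=m&(g<70);print("bar",b.sum(),rect(r,cv2.morphologyEx(b.astype(np.uint8),cv2.MORPH_OPEN,np.ones((3,3))),.026) if b.sum()>50 else "")
# bright blade from raw colour near
hsv=cv2.cvtColor(r["frame"],cv2.COLOR_RGB2HSV);w=((hsv[...,1]<60)&(hsv[...,2]>110));w[285:]=0
n,l,s,c=cv2.connectedComponentsWithStats(w.astype(np.uint8));
for i in np.argsort(-s[1:,4])[:4]+1: print(s[i],rect(r,l==i,.006))
R=pickle.load(open("w5.pkl","rb"));print((world(R,[(200+275/2.1,110+158/2.1),(200+500/2.1,110+158/2.1)],.030)*1000).round(1))
E
```

```text
[0.44153917 0.31000987 0.2137461 ] [ 1.79994497e+02 -1.63623661e-02  7.97408154e+01] [-0.56509342  0.41499656 -0.33942583]
0.69 [293.7, 56.3, 330.0, 245.5] (444.2, 360.7, 159.7, 31.3, 'yaw', -10.0)
bar 669 (444.1, 360.4, 42.0, 7.5, 'yaw', -10.5)
[    0     0   159   285 33904] (209.3, 413.6, 248.5, 166.7, 'yaw', -2.3)
[ 292   54   37  188 5649] (444.0, 361.4, 159.5, 30.2, 'yaw', -10.1)
[ 454  157   69  103 5073] (593.1, 283.1, 83.9, 51.7, 'yaw', 4.6)
[618   0  22 151 640] (730.7, 378.2, 130.2, 4.6, 'yaw', 6.8)
[[ 4.829e+02  1.000e-01  3.000e+01]
 [ 4.873e+02 -8.260e+01  3.000e+01]]
```

Request:
play_rows(steps=[[[0.0255, -0.0033, 0.03, 0, 0, 0, 0.04], [0.0252, -0.0032, 0.03, 0, 0, 0, 0.04], [0, 0, 0.04, 0, 0, 0, 0.04], [0, 0, 0.04, 0, 0, 0, 0.04], [0, 0, 0.03, 0, 0, 0, 0.04], [0, 0, 0.02, 0, 0, 0, 0.04], [0, 0, 0.009, 0, 0, 0, 0.04], [0, 0, 0.004, 0, 0, 0, 0.04], [0, 0, 0, 0, 0, 0, 0.04], [0, 0, 0, 0, 0, 0, 0.04]]])

```text
time_s: 17.65
tool_pos: [0.4446, 0.3616, 0.0118]
tool_rot: [179.9, -0.1, 79.8]
force: [0.8, 0.5, 0.4]
grip_width: 0.0401
grasp_force: 0.0
```

Request:
play_rows(force=30, steps=[[[0, 0, 0, 0, 0, 0, 0.0], [0, 0, 0, 0, 0, 0, 0.0], [0, 0, 0, 0, 0, 0, 0.0], [0, 0, 0, 0, 0, 0, 0.0], [0, 0, 0, 0, 0, 0, 0.0], [0, 0, 0, 0, 0, 0, 0.0]]])

```text
time_s: 18.25
tool_pos: [0.4441, 0.3609, 0.0107]
tool_rot: [180.0, 0.0, 79.9]
force: [-0.1, 0.3, 0.6]
grip_width: 0.0094
grasp_force: 30.0
```

Request:
play_rows(steps=[[[0, 0, -0.015, 0, 0, 0, 0.0], [0, 0, -0.03, 0, 0, 0, 0.0], [-0.02, 0.0045, -0.025, 0, 0, 0, 0.0], [-0.0395, 0.009, 0, 0, 0, 0, 0.0], [-0.0395, 0.009, 0, 0, 0, 0, 0.0], [-0.0395, 0.009, 0, 0, 0, 0, 0.0], [-0.0395, 0.009, 0, 0, 0, 0, 0.0], [-0.0395, 0.009, 0, 0, 0, 0, 0.0], [-0.0395, 0.009, 0, 0, 0, 0, 0.0], [-0.0395, 0.009, 0, 0, 0, 0, 0.0], [-0.0395, 0.009, 0, 0, 0, 0, 0.0], [-0.0395, 0.009, 0, 0, 0, 0, 0.0]]])

```text
time_s: 19.45
tool_pos: [0.4616, -0.0253, 0.0812]
tool_rot: [180.0, 0.1, 79.9]
force: [1.1, 0.5, -2.3]
grip_width: 0.01
grasp_force: 30.0
```

Request:
play_rows(steps=[[[0, 0, 0, 0, 0, -0.115, 0.0], [0, 0, 0, 0, 0, -0.114, 0.0], [0, 0, 0, 0, 0, 0, 0.0], [0, 0, 0, 0, 0, 0, 0.0], [0, 0, 0, 0, 0, 0, 0.0]]])

```text
time_s: 19.95
tool_pos: [0.4618, -0.0233, 0.0808]
tool_rot: [180.0, 0.0, 92.9]
force: [-1.0, 0.0, -2.2]
grip_width: 0.0096
grasp_force: 30.0
```

```bash
cat >> h.py <<'E'
def st(x,y):
    c,s=np.cos(np.radians(3)),np.sin(np.radians(3));x,y=x-497.1,y+32.9;return round(c*x+s*y,2),round(-s*x+c*y,2)
E
python3 - <<'E'
from h import *
o=get_obs();t=np.array(o["tool_pos"])*1000;print(t,st(t[0],t[1]),o["tool_rot"],o["force"],o["grip_width"])
E
```

```text
[461.83602182 -23.29632505  80.80390782] (np.float64(-34.71), np.float64(11.44)) [1.79999667e+02 2.65498486e-02 9.29325118e+01] [-1.01147084  0.04923535 -2.19534464] 0.009554415818285865
```

Request:
play_rows(steps=[[[-0.001, 0, 0.015, 0, 0, 0, 0.0], [0, 0, 0.015, 0, 0, 0, 0.0], [0, 0, 0.008, 0, 0, 0, 0.0], [0, 0, 0.003, 0, 0, 0, 0.0], [0, 0, 0.001, 0, 0, 0, 0.0], [0, 0, 0.001, 0, 0, 0, 0.0], [0, 0, 0, 0, 0, 0, 0.0], [0, 0, 0, 0, 0, 0, 0.0]]])

```text
time_s: 20.75
tool_pos: [0.4622, -0.0249, 0.038]
tool_rot: [180.0, 0.0, 93.0]
force: [0.2, -0.5, -1.7]
grip_width: 0.0101
grasp_force: 30.0
```

Request:
play_rows(steps=[[[0, 0, 0.0007, 0, 0, 0, 0.0], [0, 0, 0.0007, 0, 0, 0, 0.0], [0, 0, 0, 0, 0, 0, 0.0]]])

```text
time_s: 21.05
tool_pos: [0.4621, -0.0249, 0.0367]
tool_rot: [-180.0, 0.0, 93.0]
force: [-2.1, -0.5, 4.2]
grip_width: 0.0097
grasp_force: 30.0
```

Request:
play_rows(steps=[[[0, 0, -0.0006, 0, 0, 0, 0.0], [0, 0.0015, 0, 0, 0, 0, 0.0], [0, 0.0015, 0, 0, 0, 0, 0.0], [0, 0.001, 0, 0, 0, 0, 0.0], [0, 0, 0, 0, 0, 0, 0.0]]])

```text
time_s: 21.55
tool_pos: [0.4661, -0.0244, 0.0367]
tool_rot: [180.0, -0.0, 93.0]
force: [0.5, 0.6, -2.6]
grip_width: 0.01
grasp_force: 30.0
```

Request:
play_rows(steps=[[[0, 0.001, 0, 0, 0, 0, 0.0], [0, 0, 0, 0, 0, 0, 0.0]]])

```text
time_s: 21.75
tool_pos: [0.4671, -0.0244, 0.0368]
tool_rot: [180.0, -0.0, 93.0]
force: [0.5, 0.7, -2.9]
grip_width: 0.0098
grasp_force: 30.0
```

Request:
play_rows(steps=[[[0, 0.0007, 0, 0, 0, 0, 0.0], [0, 0, 0, 0, 0, 0, 0.0]]])

```text
time_s: 21.95
tool_pos: [0.4677, -0.0244, 0.0368]
tool_rot: [180.0, 0.0, 93.0]
force: [0.1, -0.5, -1.4]
grip_width: 0.0094
grasp_force: 30.0
```

Request:
play_rows(steps=[[[0, 0.0006, 0, 0, 0, 0, 0.0], [0, 0, 0, 0, 0, 0, 0.0]]])

```text
time_s: 22.15
tool_pos: [0.4683, -0.0244, 0.0369]
tool_rot: [180.0, 0.0, 93.0]
force: [0.4, 0.4, -1.6]
grip_width: 0.0097
grasp_force: 30.0
```

Request:
play_rows(steps=[[[0, 0.0006, 0, 0, 0, 0, 0.0], [0, 0, 0, 0, 0, 0, 0.0]]])

```text
time_s: 22.35
tool_pos: [0.4686, -0.0244, 0.0368]
tool_rot: [-180.0, -0.0, 93.0]
force: [-0.9, 0.8, -1.5]
grip_width: 0.01
grasp_force: 30.0
```

Request:
play_rows(steps=[[[0, 0.0006, 0, 0, 0, 0, 0.0], [0, 0, 0, 0, 0, 0, 0.0]]])

```text
time_s: 22.55
tool_pos: [0.469, -0.0244, 0.0368]
tool_rot: [-179.9, 0.0, 93.0]
force: [-1.7, -0.5, -0.9]
grip_width: 0.0096
grasp_force: 30.0
```

Request:
play_rows(steps=[[[0, 0.0008, 0, 0, 0, 0, 0.0], [0, 0, 0, 0, 0, 0, 0.0]]])

```text
time_s: 22.75
tool_pos: [0.4694, -0.0243, 0.0367]
tool_rot: [-179.9, 0.0, 93.0]
force: [-4.8, 0.4, 3.8]
grip_width: 0.0095
grasp_force: 30.0
```

```bash
python3 - <<'E'
from h import *
for i in range(3):
    r=read_camera("wrist");o=get_obs();print(o["tool_pos"],o["tool_rot"][2],o["force"],o["wrist_torque"])
E
```

```text
[ 0.46941071 -0.02429302  0.03674233] 92.96736520070209 [-4.26555281 -0.47377755  3.80927227] [ 0.04920231  1.1022207  -0.2068289 ]
[ 0.46939397 -0.0242734   0.03674397] 92.96896628154832 [-5.18834289  0.04416789  3.22719509] [-0.03031571  1.12137715 -0.15392155]
[ 0.46940525 -0.02428608  0.03673453] 92.96883518021329 [-5.0840087   0.29034901  2.53283082] [ 0.02970525  1.09753158 -0.15103132]
```

Request:
play_rows(steps=[[[0, -0.0007, 0, 0, 0, 0, 0.0], [0, 0, 0, 0, 0, 0, 0.0]]])

```text
time_s: 23.1
tool_pos: [0.4694, -0.0243, 0.0367]
tool_rot: [-180.0, -0.0, 93.0]
force: [-3.4, 0.8, 0.4]
grip_width: 0.0097
grasp_force: 30.0
```

Request:
play_rows(steps=[[[0, 0, 0, 0, 0, 0, 0.024], [0, 0, 0, 0, 0, 0, 0.024], [0, 0, 0, 0, 0, 0, 0.024], [0, 0, -0.01, 0, 0, 0, 0.024], [0, 0, -0.03, 0, 0, 0, 0.024], [0, 0, -0.04, 0, 0, 0, 0.024], [-0.02, -0.015, -0.04, 0, 0, 0, 0.024], [-0.04, -0.02, -0.02, 0, 0, 0, 0.024], [0, 0, 0, 0, 0, 0, 0.024], [0, 0, 0, 0, 0, 0, 0.024]]])

```text
time_s: 24.1
tool_pos: [0.4415, -0.0805, 0.1687]
tool_rot: [-179.9, 0.3, 92.7]
force: [0.3, 0.6, -0.4]
grip_width: 0.0242
grasp_force: 0.0
```

```bash
python3 - <<'E'
from h import *
import pickle
r=read_camera("wrist");pickle.dump(r,open("w7.pkl","wb"));o=get_obs();print(o["tool_pos"],o["tool_rot"],o["force"])
for n,z in(("straightedge",.032),("glass_scale",.030),("lens",.092)):
  for d in silhouettes("wrist",n):
    q=rect(r,d["pixels"],z);print(n,d["p"],[int(v) for v in d["extent"]],q,st(q[0],q[1]))
    if n=="lens": m=d["pixels"]
E
```

```text
[ 0.44146396 -0.07877433  0.16805702] [-1.79819586e+02  1.40552195e-01  9.28345360e+01] [ 0.03095483  0.49034745 -0.38083925]
straightedge 0.9 [338, 29, 388, 262] (468.4, -24.6, 159.3, 31.5, 'yaw', 2.2) (np.float64(-28.23), np.float64(9.79))
straightedge 0.45 [382, 222, 405, 306] (499.0, -108.5, 66.2, 11.5, 'yaw', 3.9) (np.float64(-2.06), np.float64(-75.6))
glass_scale 0.89 [381, 85, 457, 258] (510.1, -41.1, 122.2, 51.0, 'yaw', 2.9) (np.float64(12.55), np.float64(-8.87))
lens 0.84 [290, 354, 357, 390] (447.8, -160.1, 41.8, 25.9, 'yaw', -87.3) (np.float64(-55.89), np.float64(-124.45))
```

Request:
play_rows(steps=[[[0, 0, -0.003, 0, 0, 0.149, 0.04], [0, 0, -0.003, 0, 0, 0.149, 0.04], [0, 0, -0.003, 0, 0, 0.149, 0.04], [0, 0, -0.003, 0, 0, 0.149, 0.04], [0, 0, -0.003, 0, 0, 0.149, 0.04], [0, 0, -0.003, 0, 0, 0.149, 0.04], [0, 0, -0.003, 0, 0, 0.149, 0.04], [0, 0, -0.003, 0, 0, 0.149, 0.04], [0, 0, -0.003, 0, 0, 0.149, 0.04], [0, 0, -0.003, 0, 0, 0.149, 0.04], [0, 0, 0, 0, 0, 0, 0.04]]])

```text
time_s: 25.4
tool_pos: [0.4418, -0.0772, 0.1978]
tool_rot: [-179.9, 0.1, 7.7]
force: [0.4, 0.9, 0.0]
grip_width: 0.04
grasp_force: 0.0
```

Request:
play_rows(steps=[[[-0.0087, 0.0392, 0, 0, 0, 0, 0.04], [-0.0087, 0.0392, 0, 0, 0, 0, 0.04], [-0.0087, 0.0392, 0, 0, 0, 0, 0.04], [0, 0, 0, 0, 0, 0, 0.04], [0, 0, 0, 0, 0, 0, 0.04], [0, 0, 0, 0, 0, 0, 0.04]]])

```text
time_s: 26.0
tool_pos: [0.4314, -0.1969, 0.1978]
tool_rot: [-179.9, 0.2, 7.8]
force: [-0.5, -0.6, -0.8]
grip_width: 0.0399
grasp_force: 0.0
```

```bash
python3 - <<'E'
from h import *
import pickle
r=read_camera("wrist");pickle.dump(r,open("w8.pkl","wb"));o=get_obs();print(o["tool_pos"],o["tool_rot"],o["force"],o["time_s"])
print("pred pin tip px",proj(r,[.4324,-.1987,.123]),"base",proj(r,[.4324,-.1987,.096]))
for d in silhouettes("wrist","lens"): print(d["p"],d["extent"])
g=cv2.cvtColor(r["frame"],cv2.COLOR_RGB2GRAY);u,v=proj(r,[.4324,-.1987,.123])[0].astype(int)
print(g[v-32:v+33:2,u-44:u+46:3])
# seam profile
q=pickle.load(open("w7.pkl","rb"));G=cv2.cvtColor(q["frame"],cv2.COLOR_RGB2GRAY).astype(np.float32)
c,s=np.cos(np.radians(3)),np.sin(np.radians(3))
for y in(-55,-30,-10,10,30,45):
    row=[]
    for x in np.arange(-19,-7.9,.75):
        acc=[]
        for dy in np.arange(-5,5.1,.5):
            p=proj(q,[(497.1+c*x-s*(y+dy))/1e3,(-32.9+s*x+c*(y+dy))/1e3,.030])[0].astype(np.float32);acc.append(cv2.getRectSubPix(G,(1,1),(float(p[0]),float(p[1])))[0,0])
        row.append(int(np.mean(acc)))
    print(y,row)
E
```

```text
[ 0.43135001 -0.19699291  0.1979361 ] [179.9813597    0.20668936   7.75136537] [-0.71334643 -0.38504865  0.70442109] 26.05
pred pin tip px [[322.73566527 248.77326281]] base [[322.29229367 237.04013588]]
0.63 [204.2, 6.9, 357.3, 259.2]
[[207 206 204 207 193 179 180 182 179 179 180 180 176 181 178 178 177 175
  138  28  29  55  40  27  83 148 159 159 159 163]
 [205 206 204 205 205 181 179 177 180 181 178 179 179 176 175 177 175 169
   49  27  56  44  31  51  96 149 163 154 162 157]
 [201 204 204 205 208 192 179 178 179 179 178 179 176 179 174 176 175 100
   27  43  52  28  33  99 150 159 162 161 158 159]
 [127 198 205 206 206 204 201 176 175 180 180 178 180 178 178 172 137  30
   33  59  31  22  85 137 157 158 161 160 162 161]
 [ 33 118 173 200 203 206 204 186 177 178 178 175 178 176 163  87  35  22
   54  46  28  51 107 159 163 161 162 159 160 161]
 [ 34  26  53 120 194 201 203 196 180 180 179 180 175 126  65  19  30  44
   53  36  32  91  98 150 158 162 164 147 159 158]
 [ 34  12  28  12  69 138 170 171 152 146 143 141  85  18  18  34  58  54
   31  28  76  97  96 104 106 136 139  9
[... 3038 characters left out ...]
01  95  95  98 100  99  99  95  99  99  97  97
   98 100  97  96  96  99  97  97  98  97 100 100]
 [ 93  93  93  94  93  93  94  98  95 100  98  97  99  94 100  98  99 101
   98 101 101  98  99 101  98  95  97  97  98  93]]
-55 [128, 121, 113, 109, 110, 108, 111, 120, 148, 181, 192, 191, 191, 188, 172]
-30 [225, 223, 215, 210, 210, 211, 209, 196, 181, 188, 190, 191, 191, 191, 193]
-10 [231, 229, 224, 218, 216, 218, 218, 202, 178, 193, 202, 199, 199, 197, 196]
10 [240, 239, 235, 227, 223, 224, 224, 213, 191, 194, 204, 205, 204, 203, 204]
30 [243, 242, 238, 232, 229, 229, 230, 223, 208, 205, 207, 206, 205, 203, 203]
45 [247, 246, 243, 237, 232, 230, 231, 230, 207, 173, 205, 233, 237, 235, 226]
```

Request:
play_rows(steps=[[[0.0007, 0.0043, 0.02, 0, 0, 0, 0.04], [0, 0, 0.03, 0, 0, 0, 0.04], [0, 0, 0.025, 0, 0, 0, 0.04], [0, 0, 0.015, 0, 0, 0, 0.04], [0, 0, 0.006, 0, 0, 0, 0.04], [0, 0, 0, 0, 0, 0, 0.04], [0, 0, 0, 0, 0, 0, 0.04]]])

```text
time_s: 26.8
tool_pos: [0.4325, -0.2032, 0.1032]
tool_rot: [179.9, 0.1, 7.6]
force: [-0.5, 0.2, -0.3]
grip_width: 0.0398
grasp_force: 0.0
```

Request:
play_rows(force=12, steps=[[[0, 0, 0, 0, 0, 0, 0.0], [0, 0, 0, 0, 0, 0, 0.0], [0, 0, 0, 0, 0, 0, 0.0], [0, 0, 0, 0, 0, 0, 0.0], [0, 0, 0, 0, 0, 0, 0.0], [0, 0, 0, 0, 0, 0, 0.0]]])

```text
time_s: 27.4
tool_pos: [0.4318, -0.2032, 0.1022]
tool_rot: [180.0, 0.2, 7.5]
force: [-0.3, -0.3, 1.5]
grip_width: 0.01
grasp_force: 12.0
```

```bash
python3 - <<'E'
import numpy as np
post=np.array([550.,-125.3]);a=np.radians(np.linspace(213.4,128.7,13));R=141.6-3*np.sin(np.linspace(0,np.pi,13))
p=post+np.c_[R*np.cos(a),R*np.sin(a)];y=np.radians(7.5)
d=np.diff(p,axis=0);print(np.c_[d@[np.cos(y),np.sin(y)],d@[np.sin(y),-np.cos(y)]].round(1).tolist(),p.round().tolist(),np.hypot(*p.T).min())
E
```

```text
[[-5.9, -16.4], [-3.9, -16.9], [-1.9, -17.1], [0.1, -17.1], [2.0, -17.0], [3.9, -16.6], [5.7, -16.1], [7.5, -15.4], [9.2, -14.5], [10.9, -13.4], [12.4, -12.1], [13.8, -10.5]] [[432.0, -203.0], [424.0, -188.0], [418.0, -172.0], [414.0, -155.0], [412.0, -138.0], [411.0, -121.0], [413.0, -104.0], [417.0, -87.0], [422.0, -71.0], [429.0, -55.0], [438.0, -41.0], [449.0, -27.0], [461.0, -15.0]] 425.67216350004554
```

Request:
play_rows(steps=[[[-0.006, -0.0164, 0, 0, 0, 0, 0.0], [-0.004, -0.017, 0, 0, 0, 0, 0.0], [-0.002, -0.017, 0, 0, 0, 0, 0.0], [0, -0.017, 0, 0, 0, 0, 0.0], [0.002, -0.017, 0, 0, 0, 0, 0.0], [0.004, -0.0165, 0, 0, 0, 0, 0.0], [0, 0, 0, 0, 0, 0, 0.0]]])

```text
time_s: 28.1
tool_pos: [0.4125, -0.1019, 0.102]
tool_rot: [179.9, 0.3, 7.7]
force: [-1.9, 0.7, 1.4]
grip_width: 0.0099
grasp_force: 12.0
```

Request:
play_rows(steps=[[[0.0057, -0.016, 0, 0, 0, 0, 0.0], [0.0075, -0.0155, 0, 0, 0, 0, 0.0], [0.009, -0.0145, 0, 0, 0, 0, 0.0], [0.011, -0.0134, 0, 0, 0, 0, 0.0], [0.0124, -0.012, 0, 0, 0, 0, 0.0], [0.0065, -0.005, 0, 0, 0, 0, 0.0], [0, 0, 0, 0, 0, 0, 0.0], [0, 0, 0, 0, 0, 0, 0.0]]])

```text
time_s: 28.9
tool_pos: [0.455, -0.0217, 0.1019]
tool_rot: [-180.0, 0.1, 7.5]
force: [1.7, -1.8, 1.2]
grip_width: 0.0096
grasp_force: 12.0
```

Request:
play_rows(steps=[[[0.0025, -0.0016, 0, 0, 0, 0, 0.0], [0.0025, -0.0016, 0, 0, 0, 0, 0.0], [0.0025, -0.0015, 0, 0, 0, 0, 0.0], [0, 0, 0, 0, 0, 0, 0.0]]])

```text
time_s: 29.3
tool_pos: [0.4615, -0.0159, 0.1019]
tool_rot: [179.9, 0.2, 7.5]
force: [0.7, -1.4, 0.9]
grip_width: 0.0097
grasp_force: 12.0
```

Request:
play_rows(steps=[[[0.0017, -0.001, 0, 0, 0, 0, 0.0], [0.0017, -0.001, 0, 0, 0, 0, 0.0], [0, 0, 0, 0, 0, 0, 0.0]]])

```text
time_s: 29.6
tool_pos: [0.4624, -0.0153, 0.1016]
tool_rot: [179.8, 0.5, 7.4]
force: [-6.2, -6.2, 8.1]
grip_width: 0.0097
grasp_force: 12.1
```

Request:
play_rows(steps=[[[-0.0013, 0.0008, 0, 0, 0, 0, 0.0], [0, 0, 0, 0, 0, 0, 0.0]]])

```text
time_s: 29.8
tool_pos: [0.4624, -0.0153, 0.1017]
tool_rot: [179.9, 0.3, 7.5]
force: [-2.4, -4.5, 4.3]
grip_width: 0.0099
grasp_force: 12.0
```

Request:
play_rows(steps=[[[0, 0, 0, 0, 0, 0, 0.03], [0, 0, 0, 0, 0, 0, 0.03], [0, 0, 0, 0, 0, 0, 0.03], [0, 0, -0.01, 0, 0, 0, 0.03], [0, 0, -0.03, 0, 0, 0, 0.03], [0, 0, -0.03, 0, 0, 0, 0.03], [0, 0, -0.03, 0, 0, 0, 0.03], [0, 0, -0.03, 0, 0, 0, 0.03], [0, 0, -0.03, 0, 0, 0, 0.03], [0, 0, 0, 0, 0, 0, 0.03], [0, 0, 0, 0, 0, 0, 0.03]]])

```text
time_s: 30.9
tool_pos: [0.464, -0.0135, 0.2619]
tool_rot: [179.9, 0.1, 7.5]
force: [-0.1, -0.0, -0.3]
grip_width: 0.03
grasp_force: 0.0
```

```bash
python3 - <<'E'
from h import *
import pickle
r=read_camera("wrist");pickle.dump(r,open("w9.pkl","wb"));o=get_obs();print(o["tool_pos"],o["force"],o["time_s"])
cv2.imwrite("pics/w9.png",r["frame"][:,:,::-1])
e=world(r,[proj(r,[.4619,-.0152,.123])[0]],.123);u,v=proj(r,[.4619,-.0152,.123])[0].astype(int);print(u,v)
g=cv2.cvtColor(r["frame"],cv2.COLOR_RGB2GRAY);print(g[v-18:v+22:2,u-20:u+21:2])
for n,z in(("glass_scale",.03),("straightedge",.032),("lens",.092)):
  for c in("wrist","side"):
    R=r if c=="wrist" else read_camera(c)
    for d in silhouettes(c,n)[:2]:
        q=rect(R,d["pixels"],z);print(n,c,d["p"],[int(k) for k in d["extent"]],q,st(q[0],q[1]))
E
```

```text
[ 0.46336188 -0.01348703  0.2610846 ] [-0.39055358  0.25134077 -1.03314431] 30.95
320 228
[[207 216 213 209 211 216 219 206  59  34  42  31  31 127 201 199 198 192
  197 191 195]
 [181 191 212 210 205 206 205 172  43  32  34  35  30  55 174 188 194 193
  200 198 197]
 [111 125 120 123 127 142 136  59  60  66  58  48  34  21 118 182 190 190
  191 192 192]
 [103 105 106 104 105 102  55  58  90  98  94  90  54  37  48 144 173 172
  182 179 177]
 [104 107 105 108 106  99  45  91 104 101  99  92  83  40  22  73 163 164
  164 166 163]
 [105 105 108 110 105 102  54  97  94  82  79  83  85  44  24  28  93 154
  167 167 167]
 [102 103 104 105 100  95  52  77  50  48  49  45  52  41  28  26  26  74
  141 166 168]
 [124 120 109  88  95  97  60  27  44  38  47  48  41  20  22  26  22  14
   45 124 161]
 [234 235 228 190 189 192 170  24  27  25  28  27  25  21  15   6  22  27
   14  32 101]
 [237 237 237 236 237 239 232  30  26  25  27  21  20  90 119  42  14  16
   25  18  15]
 [237 237 237 237 238 237 229  44  25  12  21  25  14 147 238 184  42  24
   15  26  28]
 [236 236 236 237 237 237 237 1
[... 918 characters left out ...]
, 286, 327, 311] (513.7, -59.7, 82.7, 50.3, 'yaw', 0.6) (np.float64(15.17), np.float64(-27.63))
straightedge wrist 0.9 [247, 174, 416, 223] (467.0, 23.0, 65.2, 30.7, 'yaw', 2.5) (np.float64(-27.13), np.float64(57.4))
straightedge wrist 0.37 [0, 1, 77, 64] (586.1, 257.6, 73.7, 56.9, 'yaw', 3.4) (np.float64(104.08), np.float64(285.44))
straightedge side 0.8 [296, 275, 314, 312] (471.4, -55.8, 112.4, 30.8, 'yaw', 2.6) (np.float64(-26.86), np.float64(-21.52))
straightedge side 0.27 [293, 264, 342, 328] (507.2, -39.8, 260.9, 140.0, 'yaw', 3.4) (np.float64(9.73), np.float64(-7.42))
lens wrist 0.65 [311, 114, 492, 242] (511.5, -64.1, 159.1, 71.0, 'yaw', 52.4) (np.float64(12.75), np.float64(-31.91))
```

```bash
python3 -c "
from cell import *
print(sign_off())"
```

```text
the job is handed in; nothing more can be done
None
```

The job is handed in after about 31 s of the 72 s: the glass is home with both clips down behind its front bar, the straightedge is flush along its graduated edge, and the magnifier is in against its stop; the verdict was not shown.

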